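Lower the bioreactor head off its ratchet

ROBOT

A 6-joint arm with a two-finger parallel gripper is mounted at the origin on the work surface. World frame = base frame: x ahead of the robot, y to its left, z up, the work surface at z = 0. Lengths are in m, angles in rad, forces in N, time in s.
With the tool pointing down it reaches from about 0.35 to 0.8 m from the base axis. Payload 7.3 kg.
Tool frame: the origin (TCP) lies between the finger pads; the fingertips stand 25 mm ahead of it and the grasp point (between the pads) lies 6 mm ahead of it (r.tip_extent is the distance from the TCP to the fingertips, in m); z points along the fingers, y is the direction in which the jaws open and shut (so a half turn about z gives the same grasp; the last joint's range is limited). The gripper opens to 85 mm and grips with 20 to 120 N. Pads are 22 mm wide; open, the fingers measure 114 mm over their backs; the gripper's body (76 mm by 85 mm) begins 54 mm behind the grasp point. The pads swing forward as they close: fully open they stand 13 mm farther back than shut.
Start: joints at [-1.393, 0.342, 1.524, -0, 1.275, -0.146], TCP at [0.167, -0.498, 0.256] pointing down, gripper open.
Joint ranges: [-2.53, 2.53], [-0.77, 2.02], [0.04, 2.7], [-1, 4.14], [0.28, 2.66], [-3.11, 3.11]. Speed limits (rad/s): [2.57, 2.57, 3.14, 3.14, 3.14, 3.14].

INTERFACE

Orientations are given as a unit quaternion [x, y, z, w].
In Python, from workcell import r, command_gripper, optics gives the robot as it stands. The module is installed in compiled form; this text tells all that it offers. Calls block until the motion is done:
- r.reach(position, orientation): joint-space move of the TCP to a pose.
- r.move_straight(position, orientation=None, speed=0.15, max_force=None): straight line of the TCP; orientation=None keeps the orientation; speed is the mean speed in m/s. With max_force (N) it stops when the force on the tool has changed by that much, and returns True; else False.
- r.movej(angles): joint-space move.
- command_gripper(opening, force=None): finger opening in m; force is the grip in N (None keeps the last); returns when the fingers have stopped.
- r.hold(seconds).
- r.solve_ik(position, orientation): joint angles nearest the present ones, or None.
- r.read_state(): the state.
- optics.get_image(name): name is "side" or "top"; returns (picture, depth): 420x560x3 uint8, red, green, blue; 420x560 float32, m along the optical axis (not along the pixel's ray), 0 where there is no reading.
- optics.camera_model(name): a dict with "K" (3x3 intrinsics, pixels), "k1" (the pictures are not rectified: a ray, as slopes to the right and down, at radius r is drawn at 1 + k1 r^2 times it, then the intrinsics apply), "R" (3x3) and "t" (3): a world point X has camera coordinates R X + t. Camera axes: x right, y down, z forward; pixel columns grow to the right and rows downward; lengths in m; the calibration is good to about 2 mm. A picture is of the moment at which its call begins. camera_model takes no time and is no camera call.
A pose or a line that the arm cannot do raises r.PlanningError and nothing moves.
- r.finish_job(): hands the job in, once; it reports no verdict.
The state is a dict: "time_s": time; "joint_positions": joint angles; "dq": joint speeds; "tau": joint torques, N m; "eef_pos": TCP position; "eef_rot": TCP orientation; "contact_force": force on the tool from outside, world axes, zero at the start; "torque": the same for the moment, N m; "grip_width": finger opening in m.
Only numpy, scipy, OpenCV 4.12 (cv2) and the standard library are available. Lean on these libraries where they do the work, as an engineer would, in place of code of your own. Each camera call takes 0.05 s, during which the arm holds its last target.

TASK

The head of the small bioreactor hangs above its glass vessel, held up by the ratchet of its hand-cranked lift. Swing the red release lever right over to the far side, wind the crank up just enough to take the weight off the brass pawl so that its spring throws it clear, then keep the weight on the crank and wind it slowly down until the head rests on the rim of the glass with its own weight, and let go of the crank. Do not force the crank down against the pawl, do not let the head run down or drop, do not press it onto the glass, and leave the other things on the bench alone.

Things in the scene. Friction and masses are not known exactly. Their poses are not given: they have to be found in the camera images.
- stand: White lift stand, fixed: base 310 x 150 x 14, gear housing 94 (x) x 44 (y), top at 140. Origin on the bench under the crank shaft; x points to the vessel (axis at x 155), y to the ratchet side. The shaft lies along y, 95 above the bench, crank on the -y side. With the head up the blue arm over the housing (y within 11 of the middle) reaches z 207, the motor at x 155 (44 wide) z 269.
- shaft (a point): Centre of the vertical circle, radius 60, on which the middle of the crank handle moves: on the shaft axis, fixed in the stand at x 0, y -112, z 95. The hanging weight (0.6 to 0.96 kg) pulls the handle 3 to 5 N along the circle in the lowering direction once the pawl is out; friction is slight and there is no brake, so a crank let go runs away.
- grip (a point): Middle of the crank handle: black round sleeve, 18 in diameter, 62 long, parallel to the shaft (the stand's y), spinning freely on its pin, so that a gripper holding it from above need not turn with the crank. It is free all round from the crank arm (y -69 to -77 of the stand) to its outer end (y -145).
- crank (a joint): Crank angle, rad: 1.63 at the start, growing as the head is raised (handle over the top to the stand's -x), about 0 with the head down. The handle stands 1.30 - crank from straight up, leaning to +x if that is positive: it leans 0.33 to -x at the start and comes over the top to about 1.30 to +x as the head comes down. 25 mm of head per rad; one tooth is 0.39 rad. Range -0.5 to 2.3.
- knob (a point): Middle of the red grip, 16 in diameter, 34 long, of the release lever beside the ratchet. The lever turns about an axis along y at x -66, z 116 of the stand; this point is 63 from it, at y 43. At the start it leans 0.35 rad to the stand's -x (this point at x -87, z 175, top of the grip z 191).
- release_lever (a joint): Release lever angle, rad: 0 at the start, 0.70 fully over to the stand's +x, against its stop; 2 to 3 N at the grip moves it, and it stays where left. It works the pawl through a spring: with the lever over, the spring draws the pawl out, but the tooth traps it while the weight bears on it. It jumps out when the crank is then raised 0.1 to 0.2 rad.
- pawl: The brass pawl, 46 long, 8 thick, on the lever's pivot (origin at the pivot), hanging down to the ratchet teeth.
- pawl_nose (a point): The pawl's nose. In the stand's frame x is -34 (z 82) while it sits in the teeth and about -56 (z 77) when it has sprung clear.
- ratchet: Steel ratchet wheel with 16 saw teeth, 80 across, 8 thick, fixed on the crank shaft at y 30 to 38 of the stand; its origin is on the shaft axis.
- lift (a joint): Height of the head, m, following the crank (0.025 per rad): 0.040 at the start, 0 where the seal meets the glass if the vessel stands at its usual height; the glass can stand up to 0.008 higher or lower, so the head meets it anywhere from +0.008 to -0.008, and then settles 1 to 1.5 mm into its soft seal.
- head: Steel vessel head, 100 in diameter, 12 thick with a soft orange silicone seal (4 thick, about 8 N per mm) on its underside, ports and a black stirrer motor on top, stirrer below, hung from the lift arm. Origin: centre of its underside, which is to rest on the glass rim.
- holder: Grey vessel holder, 112 in diameter, fixed on the base plate, with the glass vessel it carries (glass 92 in diameter, rim 100, 100 tall, empty). Origin: centre of the holder's underside, 14 above the bench. The glass stands on a screwed support ring that may be set up to 8 higher or lower than usual: the rim is 112 to 128 above this origin. The rim height is not measured.
- tip_box: Blue pipette tip box with clear lid, 82 x 122 x 72, loose bystander. Origin under its centre.
- bottle: Brown reagent bottle, 72 in diameter, 150 tall, loose bystander. Origin under its centre.
- tube_rack: Orange tube rack, 75 x 145, 66 tall with the caps, loose bystander. Origin under its centre.
- petri_dishes: Stack of three Petri dishes, 90 in diameter, 45 tall, loose bystander. Origin under its centre.

How it is judged:
On the way, in this order (a step that is already met when the one before it is completed fails the run):
1. the release lever is swung over while the ratchet still holds the head up (value of joint release_lever above 0.5 rad and value of joint lift above 0.03 m), for 0.1 s.
2. the pawl has sprung clear of the ratchet wheel with the head still up (x of pawl_nose in the frame of stand below -0.046 m and value of joint lift above 0.02 m), for 0.1 s.
At the end, for the whole second after the job is handed in: The head is down (lift below 10 mm) and at rest on the rim of the glass with its own weight (more than 3 N on the glass), the crank let go (value of joint lift below 0.01 m and contact force between head and holder above 3 N and linear speed of head below 0.01 m/s); the robot touches nothing.
It fails at once if the crank is forced down against the engaged pawl (more than 20 N between pawl and ratchet wheel) (contact force between pawl and ratchet above 20 N).
It fails at once if the head runs down or drops (faster than 0.07 m/s) (velocity of joint lift below -0.07 m/s).
It fails at once if the head is pressed or dropped onto the glass (more than 20 N; left to itself it rests with 8 to 12 N) (contact force between head and holder above 20 N).
It fails at once if a bystander is shifted by more than 30 mm or tipped ((distance of tip_box from where it was at the start of the episode above 0.03 m or angle between tip_box's own z axis and vertical above 0.35 rad) or (distance of bottle from where it was at the start of the episode above 0.03 m or angle between bottle's own z axis and vertical above 0.35 rad) or (distance of tube_rack from where it was at the start of the episode above 0.03 m or angle between tube_rack's own z axis and vertical above 0.35 rad) or (distance of petri_dishes from where it was at the start of the episode above 0.03 m or angle between petri_dishes's own z axis and vertical above 0.35 rad)).
It also fails if it takes over 72 s, if anything falls off the work surface, if the arm or the gripper's body presses on something with over 40 N, if the wrist force passes 120 N, or if a joint passes its speed limit or range.

## Working session

There is one attempt and no reset: what is moved stays moved. The work goes in short steps, each a Python script; the robot and the scene stay as the last script left them, time stands still between calls to the robot, and variables do not carry over. Pictures are saved under pics/ and viewed, and the job is handed in when it is done.

```bash
mkdir -p pics && ls
python3 - <<'E'
from workcell import r, command_gripper, optics
import cv2, numpy as np
print(r.read_state())
for n in ("side","top"):
    im,d=optics.get_image(n); cv2.imwrite(f"pics/{n}0.png",im[:,:,::-1]); np.savez(f"pics/{n}0.npz",im=im,d=d)
    print(n,optics.camera_model(n))
E
```

```text
pics
{'time_s': 0.0, 'joint_positions': array([-1.39300618e+00,  3.42716799e-01,  1.52504572e+00, -4.62259076e-06,
        1.27539791e+00, -1.45962098e-01]), 'dq': array([-2.93081131e-04, -1.52605735e-04,  2.63747146e-05,  1.12695087e-03,
       -4.00980072e-04, -3.20327431e-05]), 'tau': array([ 3.75953759e-04, -4.33675861e+01, -2.46010923e+01, -2.83743384e-05,
        7.92362611e-03, -4.67111789e-06]), 'eef_pos': array([ 0.16698789, -0.49733925,  0.25561899]), 'eef_rot': array([ 9.86926234e-01,  1.61170699e-01, -1.46846273e-05, -7.83751405e-04]), 'contact_force': array([0.59364796, 0.51499128, 0.54942619]), 'torque': array([-0.00168635, -0.00781269, -0.04697784]), 'grip_width': 0.0853389718903535}
side {'K': array([[492.05184093,   0.        , 284.02897842],
       [  0.        , 492.05184093, 204.80346031],
       [  0.        ,   0.        ,   1.        ]]), 'k1': -0.0971788506873517, 'R': array([[-0.99008722, -0.13868895, -0.02219643],
       [-0.05989091,  0.55982356, -0.82644459],
       [ 0.12704482, -0.81692286, -0.56258036]]), 't': array([0.57128229, 0.14144851, 1.3006085 ])}
top {'K': array([[494.72664265,   0.        , 278.3936991 ],
       [  0.        , 494.72664265, 207.62395373],
       [  0.        ,   0.        ,   1.        ]]), 'k1': 0.022047685799235977, 'R': array([[ 0.0283428 , -0.99911835,  0.03097097],
       [-0.99626837, -0.03076171, -0.08064156],
       [ 0.08152318, -0.02856979, -0.99626188]]), 't': array([-0.02169042,  0.5920205 ,  1.26731939])}
```

View pics/side0.png

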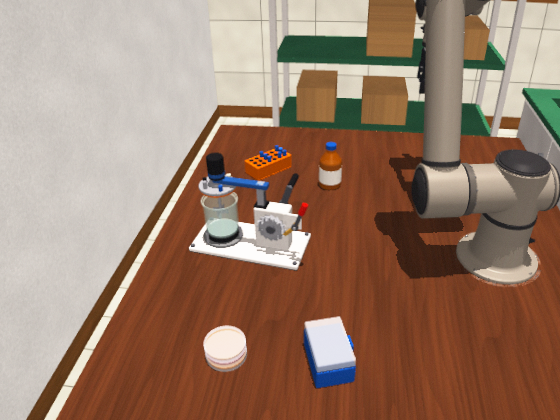

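View pics/top0.png

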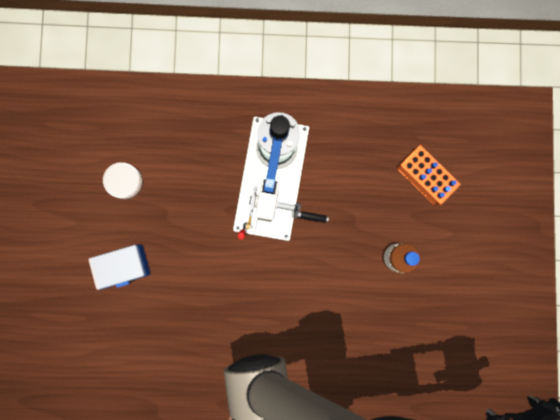

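The side view shows the stand at about (250,240), the red knob at (304,211) and the crank handle at (290,185). In the top view the vessel points away from the robot, with the crank handle at (313,217) on the robot's right and the knob at (241,236). Next I'll measure these.

```bash
cat > h.py <<'E'
import numpy as np, cv2
from workcell import r, command_gripper, optics
def ray(n,uv):
    m=optics.camera_model(n); p=cv2.undistortPoints(np.float64(uv).reshape(-1,1,2),m["K"],np.array([m["k1"],0,0,0.]))[:,0]
    d=np.c_[p,np.ones(len(p))]@m["R"]; return -m["R"].T@m["t"], d
def plane(n,uv,z):
    c,d=ray(n,uv); return c+d*((z-c[2])/d[:,2])[:,None]
def depthpts(n,uv,D):
    c,d=ray(n,uv); return c+d*D[:,None]
def tri(ua,ub):
    ca,da=ray("top",ua); cb,db=ray("side",ub); da,db=da[0],db[0]
    s=np.linalg.lstsq(np.c_[da,-db],cb-ca,rcond=None)[0]
    a,b=ca+s[0]*da,cb+s[1]*db; return (a+b)/2,np.linalg.norm(a-b)
def proj(n,X):
    m=optics.camera_model(n); rv=cv2.Rodrigues(m["R"])[0]
    return cv2.projectPoints(np.float64(X).reshape(-1,1,3),rv,m["t"],m["K"],np.array([m["k1"],0,0,0.]))[0][:,0]
def blob(mask):
    n,l,s,c=cv2.connectedComponentsWithStats(mask.astype(np.uint8)); i=1+np.argmax(s[1:,4]); return l==i,c[i],s[i]
def uvs(m): 
    v,u=np.nonzero(m); return np.c_[u,v]
E
python3 - <<'E'
from h import *
T=np.load("pics/top0.npz");S=np.load("pics/side0.npz")
def hsv(f): return cv2.cvtColor(f["im"],cv2.COLOR_RGB2HSV).astype(int)
def red(f,roi):
    h=hsv(f); m=((h[...,0]<6)|(h[...,0]>174))&(h[...,1]>190)&(h[...,2]>140); z=np.zeros(m.shape,bool); z[roi]=1; return blob(m&z)
mt,ct,st=red(T,np.s_[215:250,230:260]); ms,cs,ss=red(S,np.s_[195:235,290:320])
print("red",ct,st,cs,ss); print("knob tri",tri(ct,cs))
print("knob depth top",np.median(depthpts("top",uvs(mt),T["d"][mt]),0),"side",np.median(depthpts("side",uvs(ms),S["d"][ms]),0))
# base white
h=hsv(T); m=(h[...,1]<60)&(h[...,2]>150); z=np.zeros(m.shape,bool); z[105:250,220:320]=1; m&=z
pts=depthpts("top",uvs(m),T["d"][m]); ok=abs(pts[:,2]-.014)<.006
m2=np.zeros(m.shape,np.uint8); q=uvs(m)[ok]; m2[q[:,1],q[:,0]]=1
_,_,s=blob(m2);print("base n",len(q),s)
P=plane("top",q,.014)[:,:2]; (c,wh,a)=cv2.minAreaRect((P*1000).astype(np.float32)); print("rect",c,wh,a, cv2.boxPoints((c,wh,a)))
# black handle
m=(h[...,2]<60); z[:]=0; z[205:228,296:332]=1; mh,ch,sh=blob(m&z)
print("handle",ch,sh, plane("top",[ch],.152)); pp=depthpts("top",uvs(mh),T["d"][mh]); print(np.median(pp,0),np.percentile(pp,[5,95],0))
h2=hsv(S); m=(h2[...,2]<60); z[:]=0; z[168:203,278:303]=1; mk,ck,sk=blob(m&z); print(ck,sk,"tri",tri(ch,ck))
p=depthpts("side",uvs(mk),S["d"][mk]);print(np.median(p,0),np.percentile(p,[5,95],0))
for n,f,x0,y0 in(("top",T,205,100),("side",S,170,140)):
    cv2.imwrite(f"pics/{n}z.png",cv2.resize(f["im"][y0:y0+150,x0:x0+160,::-1],None,fx=5,fy=5)[:600,:800])
E
```

```text
red [241.08333333 235.02777778] [238 231   7   8  36] [302.65517241 208.44827586] [298 202  11  14  87]
knob tri (array([0.51495591, 0.08361731, 0.17972798]), np.float64(0.0010832202231736141))
knob depth top [0.5130822  0.08312342 0.19119087] side [0.51643058 0.08526199 0.17805142]
base n 3299 [ 233  117   35  115 1355]
rect (672.1490478515625, 17.199798583984375) (150.09603881835938, 308.9654846191406) 81.7583236694336 [[508.50372  -34.928223]
 [814.27826  -79.21806 ]
 [835.7944    69.32782 ]
 [530.01984  113.61766 ]]
handle [313.54320988 216.9691358 ] [300 212  26  10 162] [[ 0.56245274 -0.08381526  0.152     ]]
[ 0.56169829 -0.08410519  0.15936215] [[ 0.55352755 -0.10767075  0.15427255]
 [ 0.57094599 -0.0559469   0.16446239]]
[293.12857143 179.75714286] [288 174  10  13  70] tri (array([ 0.56101065, -0.08337828,  0.15734682]), np.float64(0.002194932777433634))
[ 0.55858115 -0.07937719  0.16087481] [[ 0.55165599 -0.10587938  0.15645261]
 [ 0.56788821 -0.05398461  0.16405659]]
```

Three independent estimates agree. The base rectangle measures 150 x 309 mm, and the knob and the plate centre place the origin within 1 mm of each other. The stand origin is about (0.595, 0.0284), yaw -0.144. Now I'll push the lever over.

```bash
cat >> h.py <<'E'
O=np.array([.5952,.0284,0]); YAW=-.144
Rz=np.array([[np.cos(YAW),-np.sin(YAW),0],[np.sin(YAW),np.cos(YAW),0],[0,0,1]])
def W(x,y,z): return O+Rz@(np.array([x,y,z])/1000)
def St(p): return Rz.T@(np.asarray(p)-O)*1000
def q(a): return [np.cos(a/2),np.sin(a/2),0,0]
QA=q(np.pi/2+YAW); QB=q(YAW-np.pi/2)
def snap(tag):
    for n in("side","top"):
        im,d=optics.get_image(n); np.savez(f"pics/{n}_{tag}.npz",im=im,d=d)
        x0,y0=(170,140) if n=="side" else (205,100)
        cv2.imwrite(f"pics/{n}_{tag}.png",cv2.resize(im[y0:y0+120,x0:x0+160,::-1],None,fx=4,fy=4,interpolation=cv2.INTER_CUBIC))
E
python3 - <<'E'
from h import *
for Q in (QA,QB):
    for p in ((-126,43,300),(-60,43,188),(-19,-112,250),(58,-112,111)): print(r.solve_ik(W(*p),Q))
print(r.read_state()["time_s"])
E
```

```text
[ 2.64470457e-02  2.35286179e-01  1.55116663e+00 -4.44089210e-16
  1.35513985e+00  1.70447046e-01]
[ 5.83732146e-03  4.46052645e-01  1.56262644e+00 -4.44089210e-16
  1.13291357e+00  1.49837321e-01]
[-2.76719943e-01  4.22111184e-01  1.41897439e+00 -4.44089210e-16
  1.30050708e+00 -1.32719943e-01]
[-2.60743324e-01  6.88529385e-01  1.35511991e+00 -4.44089210e-16
  1.09794336e+00 -1.16743324e-01]
[ 2.64470457e-02  2.35286179e-01  1.55116663e+00 -4.44089210e-16
  1.35513985e+00 -2.97114561e+00]
[ 5.83732146e-03  4.46052645e-01  1.56262644e+00 -4.44089210e-16
  1.13291357e+00 -2.99175533e+00]
[-2.76719943e-01  4.22111184e-01  1.41897439e+00 -4.44089210e-16
  1.30050708e+00  3.00887271e+00]
[-2.60743324e-01  6.88529385e-01  1.35511991e+00 -4.44089210e-16
  1.09794336e+00  3.02484933e+00]
0.1
```

View pics/sidez.png

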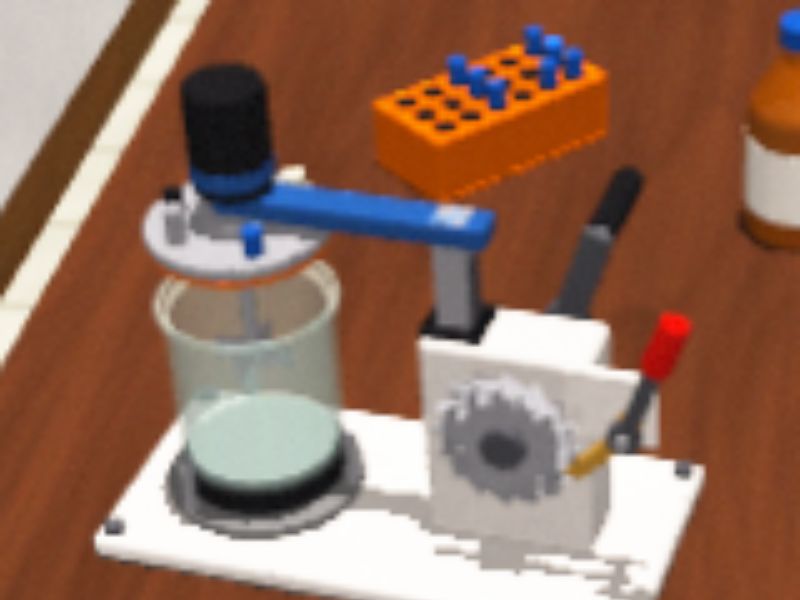

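The zoom shows the red knob leaning to the stand's -x at (665,345), the brass pawl in the teeth at (590,460), and the black handle at (620,195) standing clear. I'll push the lever with the fingers closed.

Run:
```python
from h import *
command_gripper(0.0,25)
r.reach([.25,-.30,.36],r.read_state()["eef_rot"]) if False else None
r.reach(W(-126,43,300),QA)
print(St(r.read_state()["eef_pos"]),r.read_state()["time_s"])
r.move_straight(W(-126,43,189),QA,speed=.12)
s=r.read_state(); print(St(s["eef_pos"]),s["contact_force"])
hit=r.move_straight(W(-60,43,189),QA,speed=.05,max_force=14)
s=r.read_state(); print(hit,St(s["eef_pos"]),s["contact_force"],s["time_s"])
snap("lev")
```

```text
[-125.73958397   42.32234525  299.90742508] 3.2333
[-125.53931967   43.03021824  189.6464411 ] [ 0.23132564 -0.45302232 -0.42166881]
True [-64.13316043  42.94856574 187.89844183] [-2.13851166 -0.5595478   4.3395495 ] 5.5417
```

View pics/side_lev.png

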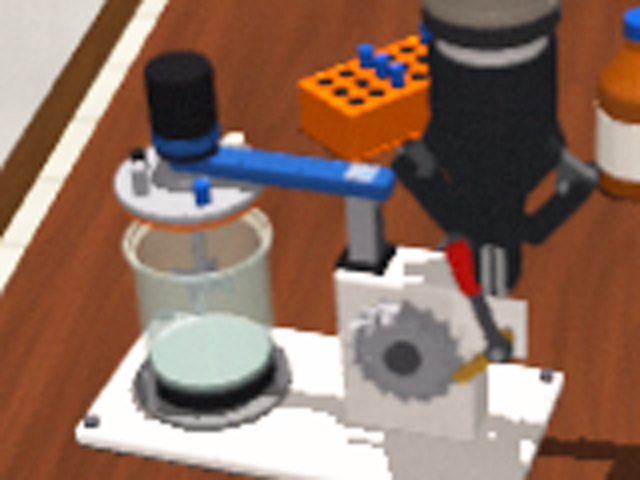

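View pics/top_lev.png

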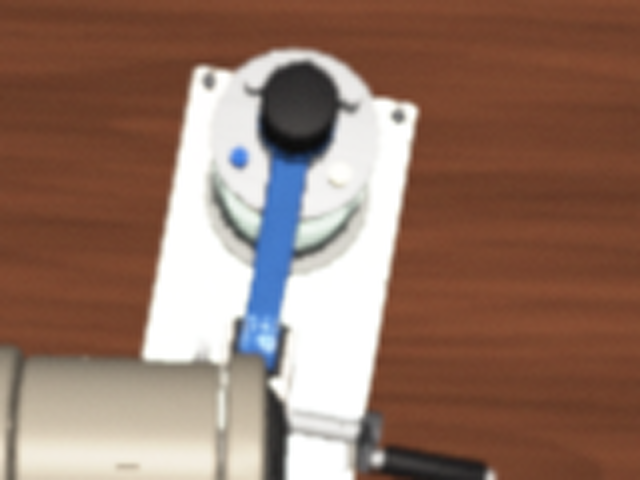

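The knob now leans to +x at about (462,268) in the side crop, and the pawl is still in the teeth at (470,370). I'll check the lever angle numerically, then move to the crank.

Run:
```python
from h import *
f=np.load("pics/side_lev.npz"); h=cv2.cvtColor(f["im"],cv2.COLOR_RGB2HSV).astype(int)
m=((h[...,0]<6)|(h[...,0]>174))&(h[...,1]>190)&(h[...,2]>110); m[:190]=0;m[240:]=0;m[:,:265]=0;m[:,320:]=0
_,c,s=blob(m); print(c,s, "pred 0/.5/.6/.7:")
for a in (0,.5,.6,.7): print(proj("side",W(-66+63*np.sin(a-.35),43,116+63*np.cos(a-.35))))
# retreat and go over the crank, at bias -4 in stand x
r.move_straight(W(-85,43,189),QA,speed=.1)
r.move_straight(W(-85,43,300),QA,speed=.2)
command_gripper(.085)
r.reach(W(-21,-112,260),QA)
snap("over"); s=r.read_state(); print(St(s["eef_pos"]),s["time_s"])
f=np.load("pics/side_over.npz"); h=cv2.cvtColor(f["im"],cv2.COLOR_RGB2HSV).astype(int)
m=((h[...,0]<6)|(h[...,0]>174))&(h[...,1]>190)&(h[...,2]>110); m[:190]=0;m[240:]=0;m[:,:265]=0;m[:,320:]=0
print(blob(m)[1:])
```

```text
[285.3015873  206.15873016] [281 200   9  14  63] pred 0/.5/.6/.7:
[[302.99766673 209.97553762]]
[[290.72292688 207.1329859 ]]
[[288.30726643 207.19899774]]
[[285.96618954 207.47800477]]
[ -21.1419184  -110.475202    260.69495841] 8.3167
(array([285.42253521, 205.98591549]), array([281, 200,   9,  14,  71], dtype=int32))
```

View pics/side_over.png

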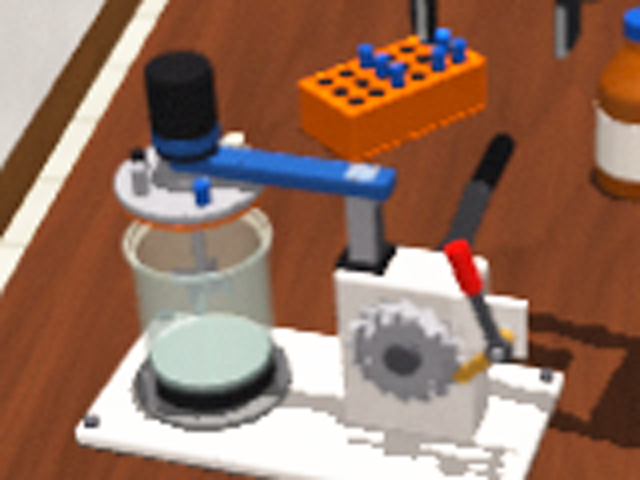

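View pics/top_over.png

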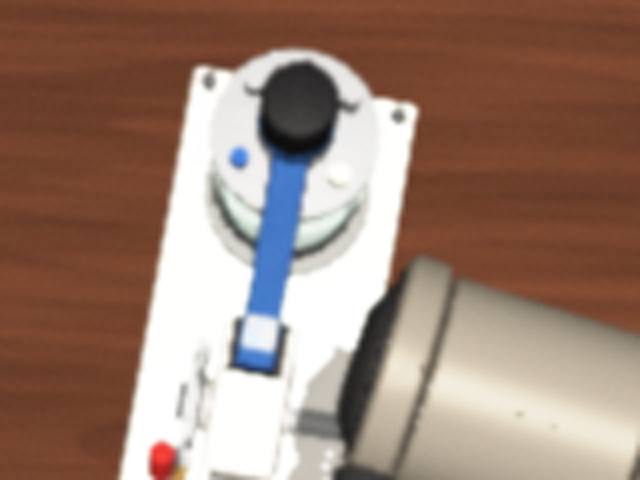

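The lever is confirmed at about 0.7 rad: the knob pixel (285,206) matches the predicted 0.7 position (286,207). Next I'll grip the handle, biased toward the raising side so that closing never pushes against the pawl.

```bash
cat >> h.py <<'E'
def pose(th,dr=0,dx=0,dz=0): return W((60+dr)*np.sin(th)+dx,-112,95+(60+dr)*np.cos(th)+6+dz)
def F(n=5,dt=.04):
    v=[]
    for _ in range(n):
        r.hold(dt); v.append(r.read_state()["contact_force"])
    return Rz.T@np.mean(v,0)
def tang(f,th): return f[0]*np.cos(th)-f[2]*np.sin(th)   # + = lowering direction
E
python3 - <<'E'
from h import *
p=pose(-.33,dx=-4)
r.move_straight(W(-23.4,-112,200),QA,speed=.15)
print("free",F())
hit=r.move_straight(p,QA,speed=.06,max_force=8)
s=r.read_state(); print(hit,St(s["eef_pos"]),F())
command_gripper(.03,25)
snap("pre");print(F())
command_gripper(0,25)
s=r.read_state(); print(St(s["eef_pos"]),s["grip_width"],F(),s["time_s"])
snap("grip")
E
```

```text
free [-0.08167384 -0.34354848  0.45648316]
False [ -23.21043629 -112.04214857  157.9597829 ] [ 0.40051319 -0.20411628  0.38583088]
[1.43955835 0.30015876 0.1893472 ]
[ -22.86826917 -111.99444132  158.01868321] 0.016967172781301124 [ 3.98211602  0.25626551 -0.08538847] 11.2667
```

View pics/side_grip.png

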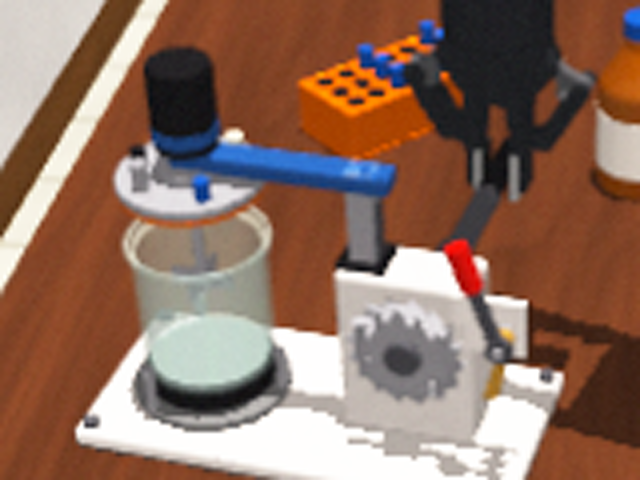

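The handle is gripped (width 17 mm) and carries about 4 N in the lowering direction. The pawl looks swung clear, with the brass at (497,375) now nearly vertical. I'll raise a little more and check it numerically.

Run:
```python
from h import *
for x,z in((-34,82),(-56,77)): print("nose pred",proj("side",W(x,34,z)))
for n in("over","grip"):
    f=np.load(f"pics/side_{n}.npz"); h=cv2.cvtColor(f["im"],cv2.COLOR_RGB2HSV).astype(int)
    m=(h[...,0]>14)&(h[...,0]<30)&(h[...,1]>120)&(h[...,2]>90); m[:215]=0;m[250:]=0;m[:,:275]=0;m[:,305:]=0
    b,c,s=blob(m); print(n,c,s)
th0=np.arcsin(-22.9/60); print(th0)
for th in (-.44,-.5):
    r.move_straight(pose(th),QA,speed=.03); f=F(); print(th,St(r.read_state()["eef_pos"]),f,tang(f,th))
print(r.read_state()["grip_width"]); snap("up")
f=np.load(f"pics/side_up.npz"); h=cv2.cvtColor(f["im"],cv2.COLOR_RGB2HSV).astype(int)
m=(h[...,0]>14)&(h[...,0]<30)&(h[...,1]>120)&(h[...,2]>90); m[:215]=0;m[250:]=0;m[:,:275]=0;m[:,305:]=0
print(blob(m)[1:])
```

```text
nose pred [[283.78300468 234.67085868]]
nose pred [[292.0090121  237.51892514]]
over [287.62857143 231.62857143] [283 228  10   8  35]
grip [293.36 234.96] [291 231   5   9  25]
-0.3915987929459811
-0.44 [ -26.11664151 -112.1100483   156.09319383] [-4.73212318e-01  1.43742069e-03  7.36162284e+00] 2.707466061956209
-0.5 [ -29.47274412 -112.08028633  154.22005138] [-0.40703373 -0.27808863  6.82025371] 2.91259810695707
0.016860801901661216
(array([293.26923077, 235.11538462]), array([291, 231,   5,   9,  26], dtype=int32))
```

View pics/side_up.png

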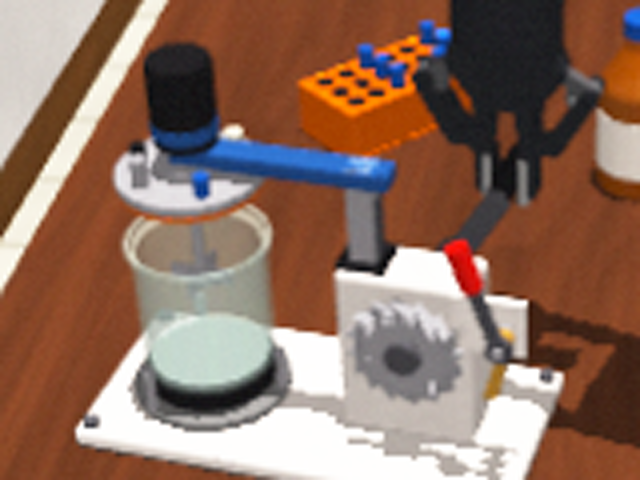

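The pawl is clear: its blob moved from (287.6,231.6) to (293.3,235.1), matching the predicted clear position. The tangential load is about 3 N. Now I'll lower along the circle while logging forces.

```bash
cat >> h.py <<'E'
def rad(f,th): return f[0]*np.sin(th)+f[2]*np.cos(th)
def log(th):
    f=F(3,.04); s=r.read_state(); p=St(s["eef_pos"])-[0,0,6]
    print(f"th {th:.3f} pos {p[0]:.1f} {p[2]:.1f} ang {np.arctan2(p[0],p[2]-95):.3f} R {np.hypot(p[0],p[2]-95):.1f} tang {tang(f,th):.2f} rad {rad(f,th):.2f} f {np.round(f,1)} w {s['grip_width']*1000:.1f} t {s['time_s']:.1f}"); return f
E
python3 - <<'E'
from h import *
th=-.5
while th<.45:
    th+=.1
    r.move_straight(pose(th),QA,speed=.03)
    f=log(th)
    if np.linalg.norm(f)>22: print("stop"); break
snap("mid")
E
```

```text
th -0.400 pos -23.6 151.3 ang -0.397 R 61.1 tang 3.46 rad 7.87 f [ 0.1 -0.2  8.6] w 16.8 t 13.1
th -0.300 pos -17.6 153.7 ang -0.292 R 61.3 tang 3.32 rad 9.38 f [0.4 0.5 9.9] w 17.3 t 13.6
th -0.200 pos -11.4 155.4 ang -0.187 R 61.5 tang 3.28 rad 9.38 f [ 1.4 -0.1  9.8] w 17.3 t 14.0
th -0.100 pos -5.1 156.5 ang -0.083 R 61.7 tang 3.50 rad 10.03 f [ 2.5  0.5 10.3] w 16.9 t 14.5
th -0.000 pos 1.2 156.9 ang 0.019 R 61.9 tang 3.58 rad 9.88 f [3.6 1.  9.9] w 16.8 t 15.0
th 0.100 pos 7.5 156.7 ang 0.120 R 62.1 tang 3.55 rad 9.28 f [4.5 0.8 8.9] w 17.1 t 15.5
th 0.200 pos 13.6 155.8 ang 0.220 R 62.3 tang 3.88 rad 9.78 f [5.7 0.8 8.8] w 16.6 t 15.9
th 0.300 pos 19.6 154.3 ang 0.319 R 62.4 tang 3.87 rad 8.88 f [6.3 0.1 7.3] w 17.0 t 16.4
th 0.400 pos 25.4 152.1 ang 0.418 R 62.5 tang 4.29 rad 9.49 f [7.6 0.5 7.1] w 17.0 t 16.9
th 0.500 pos 30.8 149.4 ang 0.516 R 62.5 tang 4.17 rad 9.23 f [8.1 1.  6.1] w 17.1 t 17.4
```

View pics/side_mid.png

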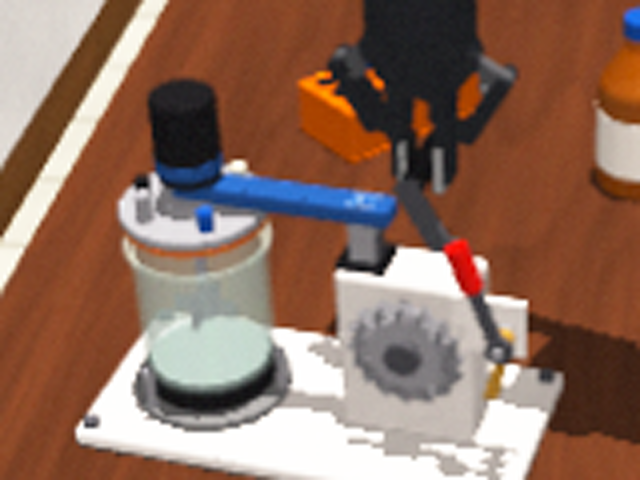

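The head is partway down, about 15 mm above the rim, and the load is steady at about 4 N tangential. The radial force comes from a circle offset of about 2.5 mm, so I'll relieve that, continue, and then use fine steps near contact.

Run:
```python
from h import *
th=.5
for d in (1,2): r.move_straight(pose(th,d),QA,speed=.02); log(th)
while th<.87:
    th+=.06
    r.move_straight(pose(th,2.3),QA,speed=.03)
    f=log(th)
    if tang(f,th)<2.5: print("early"); break
snap("low")
```

```text
th 0.500 pos 30.6 149.7 ang 0.510 R 62.6 tang 4.03 rad 6.03 f [6.4 0.4 3.4] w 17.1 t 17.8
th 0.500 pos 30.3 149.9 ang 0.505 R 62.7 tang 3.50 rad 4.66 f [ 5.3 -0.2  2.4] w 17.2 t 18.2
th 0.560 pos 33.8 147.9 ang 0.569 R 62.8 tang 4.22 rad 4.84 f [6.1 0.8 1.9] w 17.2 t 18.6
th 0.620 pos 37.0 145.6 ang 0.632 R 62.7 tang 3.97 rad 4.84 f [6.  0.2 1.6] w 17.1 t 19.0
th 0.680 pos 40.1 143.2 ang 0.694 R 62.7 tang 4.16 rad 5.21 f [6.5 0.3 1.4] w 17.1 t 19.4
th 0.740 pos 43.0 140.7 ang 0.755 R 62.7 tang 3.65 rad 5.10 f [6.1 0.6 1.3] w 17.0 t 19.8
th 0.800 pos 45.7 138.0 ang 0.816 R 62.7 tang 3.98 rad 5.23 f [6.5 0.1 0.8] w 16.8 t 20.2
th 0.860 pos 48.1 135.1 ang 0.877 R 62.6 tang 4.12 rad 5.33 f [ 6.7 -0.   0.4] w 17.0 t 20.6
th 0.920 pos 50.4 132.1 ang 0.937 R 62.6 tang 4.45 rad 5.33 f [ 6.9 -0.2 -0.3] w 17.5 t 21.0
```

View pics/side_low.png

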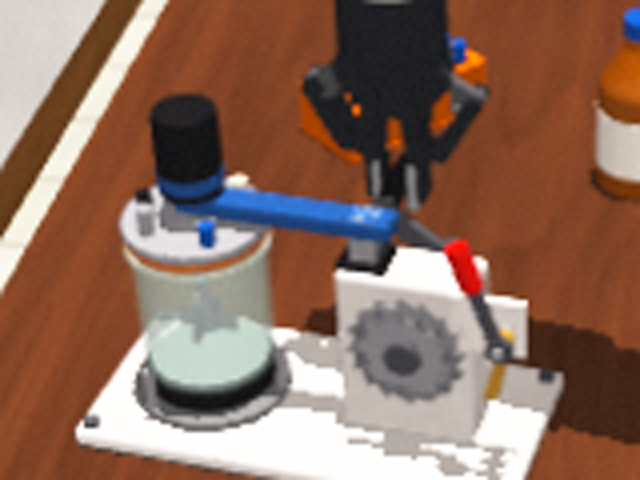

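The head is still a few mm above the rim, so I'll go in fine steps and stop when the load transfers to the glass.

Run:
```python
from h import *
th=.92
while th<1.3:
    th+=.014
    r.move_straight(pose(th,2.3),QA,speed=.01)
    f=log(th)
    if tang(f,th)<2.2:
        print("contact"); break
snap("con")
```

```text
th 0.934 pos 50.9 131.4 ang 0.951 R 62.6 tang 4.10 rad 5.24 f [ 6.7  0.  -0.2] w 17.0 t 21.5
th 0.948 pos 51.5 130.7 ang 0.965 R 62.6 tang 4.73 rad 5.96 f [ 7.6  0.1 -0.4] w 17.2 t 21.9
th 0.962 pos 51.9 129.9 ang 0.979 R 62.5 tang 4.25 rad 5.86 f [ 7.2 -0.2 -0.1] w 17.2 t 22.2
th 0.976 pos 52.4 129.2 ang 0.993 R 62.6 tang 5.06 rad 5.74 f [ 7.6 -0.2 -1. ] w 16.9 t 22.6
th 0.990 pos 52.9 128.4 ang 1.007 R 62.5 tang 4.11 rad 5.69 f [ 7.   0.1 -0.3] w 17.1 t 23.0
th 1.004 pos 53.3 127.6 ang 1.022 R 62.5 tang 5.03 rad 5.78 f [ 7.6  0.1 -1.1] w 17.2 t 23.4
th 1.018 pos 53.8 126.9 ang 1.036 R 62.5 tang 4.65 rad 5.61 f [ 7.2  0.2 -1. ] w 17.0 t 23.7
th 1.032 pos 54.2 126.1 ang 1.050 R 62.5 tang 4.28 rad 6.06 f [ 7.4  0.1 -0.6] w 17.2 t 24.1
th 1.046 pos 54.6 125.3 ang 1.064 R 62.5 tang 4.37 rad 5.76 f [ 7.2 -0.8 -0.9] w 17.2 t 24.5
th 1.060 pos 55.1 124.6 ang 1.078 R 62.5 tang 4.08 rad 5.76 f [ 7.   0.1 -0.7] w 17.1 t 24.9
th 1.074 pos 55.5 123.7 ang 1.093 R 62.5 tang 5.14 rad 5.70 f [ 7.5 -0.5 -1.8] w 16.9 t 25.2
th 1.088 pos 55.8 122.9 ang 1.107 R 62.4 tang 4.59 rad 5.71 f [ 7.2 -0.  -1.4] w 16.8 t 25.6
th 1.102 pos 56.2 122.1 ang 1.121 R 62.4 tang 5.21 rad 5.65 f [ 7.4 -0.6 -2.1] w 16.9 t 26.0
th 1.116 pos 56.5 121.4 ang 1.133 R 62.4 tang 3.95 rad 5.53 f [ 6.7 -0.1 -1.1] w 16.8 t 26.4
th 1.130 pos 56.8 120.8 ang 1.145 R 62.4 tang 2.63 rad 5.01 f [ 5.7  0.3 -0.2] w 17.3 t 26.7
th 1.144 pos 57.1 120.1 ang 1.157 R 62.4 tang 1.90 rad 5.52 f [5.8 0.4 0.6] w 17.0 t 27.1
contact
```

Contact began at th≈1.11 and the load dropped from 4.6 to 1.9 N. One or two more small steps with better averaging should bring it to nearly zero.

Run:
```python
from h import *
th=1.144
f=F(15,.04); print(tang(f,th))
for _ in range(5):
    if tang(f,th)<.9: break
    th+=.008
    r.move_straight(pose(th,2.3),QA,speed=.01); f=F(15,.04); print(round(th,3),tang(f,th),rad(f,th),St(r.read_state()["eef_pos"]))
print(r.read_state()["time_s"]); snap("rest")
```

```text
1.4671243699109322
1.152 0.9498637991980878 5.401263059407235 [  57.30423557 -112.06836624  125.71700296]
1.16 0.6627708090229172 5.278710088846891 [  57.42680827 -112.08639669  125.41743156]
29.5917
```

View pics/side_rest.png

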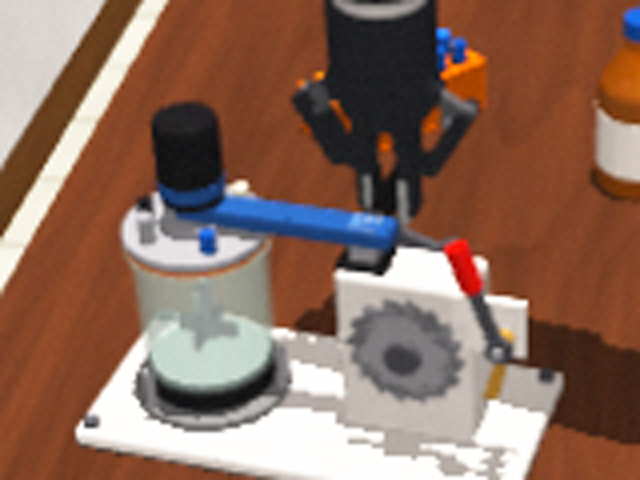

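The seal sits flush on the rim and about 0.7 N is left on the handle. I'll let go and retreat upward.

Run:
```python
from h import *
command_gripper(.05); print(F(3,.04))
p=r.read_state()["eef_pos"]; 
snap("rel")
r.move_straight([p[0],p[1],.30],QA,speed=.1)
print(F(5,.04),r.read_state()["grip_width"]); r.hold(.5); snap("fin")
for n in ("low","rest","rel","fin"):
    a=np.load(f"pics/side_{n}.npz"); h=cv2.cvtColor(a["im"],cv2.COLOR_RGB2HSV).astype(int)
    m=(h[...,2]<60); m[:150]=0; m[195:]=0; m[:,:200]=0; m[:,235:]=0; print(n,blob(m)[1:])
print(r.read_state()["time_s"])
for n in ("side","top"):
    im=np.load(f"pics/{n}_fin.npz")["im"]; cv2.imwrite(f"pics/{n}_finfull.png",im[:,:,::-1])
```

```text
[-0.07720712 -0.28388815 -0.26941462]
[ 0.11683483  0.08779758 -0.04320012] 0.049963825113407134
low (array([216.03058104, 174.39143731]), array([208, 164,  17,  22, 327], dtype=int32))
rest (array([216.24923077, 176.4       ]), array([208, 166,  18,  22, 325], dtype=int32))
rel (array([216.24923077, 176.4       ]), array([208, 166,  18,  22, 325], dtype=int32))
fin (array([216.23619632, 176.42331288]), array([208, 166,  18,  22, 326], dtype=int32))
33.0333
```

View pics/side_fin.png

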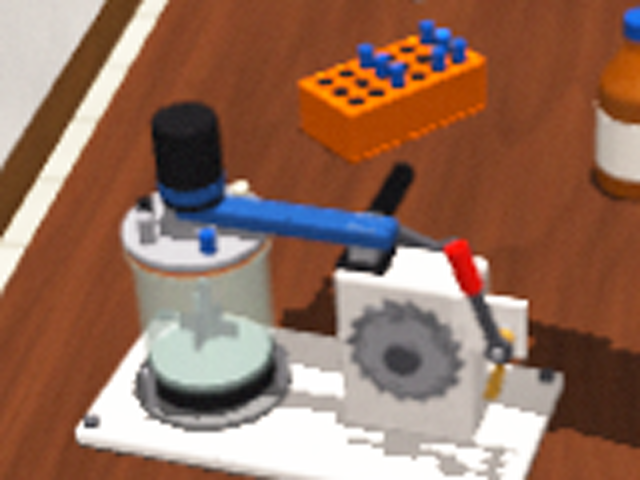

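View pics/top_finfull.png

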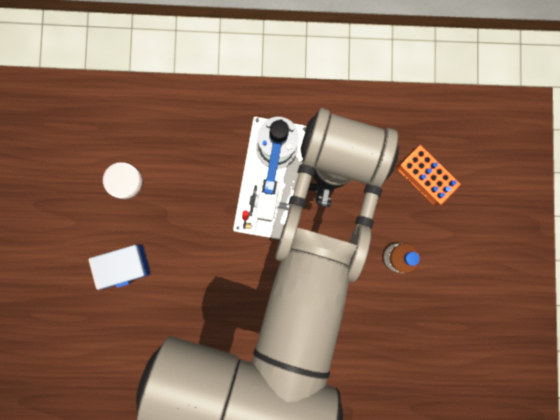

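The head rests on the rim, the motor pixel stayed at (216.2,176.4) after release, the gripper is clear, and the bystanders haven't moved in the picture. Handing in.

```bash
python3 -c "
from workcell import r
r.finish_job(); print(r.read_state()['time_s'])"
```

```text
the job is handed in; nothing more can be done
the job is handed in; nothing more can be done
```

The head is down and resting on the glass rim, the crank is let go, and I handed the job in at about 33 s. No verdict was reported.

**What I did**
- I swung the lever to its stop. Its position in the image matches about 0.7 rad.
- I gripped the handle with a slight bias towards raising. Closing the gripper raised the crank enough for the pawl to spring clear, and the camera confirmed this.
- I wound the handle down its circle, carrying 3–5 N of weight, until the load dropped off at contact. I let go with about 0.7 N left on the handle.

**Last checks**
- **Head:** it did not visibly move when I released the crank. The lift is about +3 mm, worked out from the handle angle. I could not measure the force on the glass directly.
- **Robot:** it reads no contact force, and the gripper is clear above the crank.
- **Other things on the bench:** none appear to have moved in the final picture.

**Disagreement:** the crank circle I worked out was about 2.5 mm off in radius. This put a radial force of 5–10 N on the handle while lowering. I partly corrected it on the way, and it was gone after release.

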